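# Fetch a clean sample tray at the almond sorting belt

## Task

First push the white tray cabinet's door shut until it clicks home on its catch. Then peel the top tray off the sticky stack: pinch its orange tab and raise that corner a good 3 cm while the opposite corner still rests on the stack, then lift it free, without dragging or lifting the rest of the stack. Carry it over the black, yellow-edged inspection pad and finish while still holding it there, open side up and roughly level, a good 15 cm above the pad, touching nothing else and with everything else left where it stands.

Things in the scene. Friction and masses are not known exactly. Their poses are not given: they have to be found in the camera images.
- cabinet_door (a joint): Door angle, rad: 0 = shut and seated on the catch, grows as it opens towards the robot; starts 0.5 to 1.2. Hinged on its left edge (seen from the robot). A sprung roller catch resists in the last 0.06 rad (5 to 8 N at the free edge), then draws the door home.
- cabinet_door_hinge (a point): On the door's upright hinge line, which lies in the outer face, 110 mm above the table; frame turns with the door: -y along it to its free edge, 236 mm off; -x out of the outer face; z up. White door, top 217 mm above the table, 15 mm thick. Upright bar handle 35 mm off the face, 206 mm from the hinge, 102 to 202 mm above the table; face bare from hinge to handle. Opening is clockwise from above.
- cabinet: White dust-tight cabinet, fixed, 180 mm deep (x), 240 mm wide (y), 220 mm high; origin at the centre of its underside, front (door side) towards its own -x.
- tray_mid (a point): Middle of the top tray: white, 190 x 140 mm over its 4 mm rim, 24 mm high, 70 to 120 g; 8 mm below the rim's underside. x along the long side, y the short, z up out of the open side; orange tab at the -x, +y corner. Nested with 1.5 mm play and stuck by four sprung black studs, one at the middle of each edge; each yields at about 1.5 to 2 N, within 4 mm of lift.
- tray_tab (a point): Place to pinch on the orange tab: an upright plate 8 mm thick, 42 mm long, 26 mm high (top 14 mm above this point, foot 12 mm below), in the upright plane through tray_far and this point. 138 mm from the tray's middle axis, 20 mm outside the rim's corner, 13 mm above the rim's underside. Axes as tray_mid.
- tray_far (a point): Corner of the top tray's rim opposite the tab, on the underside of the rim. Same axes as tray_mid. Before the peel it rests on the stack, level with stack_top.
- stack_top (a point): Centre of the stack's top face on which the top tray's rim rests, 62 mm above the table. The stack: seven more trays, white and green in turn, 190 x 140 mm, nested, moving as one loose body of 0.75 to 1 kg, black studs at the middles of its edges; z up.
- stack: The stack of seven lower trays; origin at the centre of its underside, axes as for stack_top.
- pad: Inspection pad, fixed: black plate with a yellow edge, 210 x 160 x 3 mm, lying on the table; origin at the centre of its underside.
- jar: Bystander: amber jar with white cap, 64 mm across, 100 mm high; origin at the centre of its underside.
- bowl: Bystander: steel bowl with almonds, 110 mm across, 45 mm high; origin at the centre of its underside.
- scoop: Bystander: 200 mm spoon lying on the table; origin near its middle.

How it is judged:
By the outcome, as a careful person would: the job done as asked, in the order asked, and still so for the second after the job is handed in, while the arm keeps its last pose, push and grip.
It also fails if it takes over 58 s, if anything falls off the work surface, if the arm or the gripper's body presses on something with over 40 N, if the wrist force passes 120 N, or if a joint passes its speed limit or range.

## Robot

A 6-joint arm with a two-finger parallel gripper is mounted at the origin on the work surface. World frame = base frame: x ahead of the robot, y to its left, z up, the work surface at z = 0. Lengths are in mm, angles in rad, forces in N, time in s.
With the tool pointing down it reaches from about 425 to 1125 mm from the base axis. Payload 14.9 kg.
Tool frame: the origin (TCP) lies on the centre line of the jaws, within the pads' length; the fingertips stand 8 mm ahead of it and the grasp point (between the pads) lies 11 mm behind it; z points along the fingers, y is the line along which they close (so a half turn about z gives the same grasp; the last joint's range is limited). The gripper opens to 91 mm and grips with 3 to 60 N. Pads are 32 mm wide; open, the fingers measure 118 mm over their backs; the gripper's body (76 mm by 178 mm) begins 60 mm behind the grasp point.
Start: joints at [1.124, 0.379, 1.734, -0, 1.028, -0.033], TCP at [281.472, 640.93, 221.932] pointing down, gripper open.
Joint ranges: [-2.77, 2.77], [-0.74, 2.19], [0, 2.66], [-1.06, 4.2], [0.31, 2.87], [-3.08, 3.08]. Speed limits (rad/s): [1.89, 1.89, 2.39, 3.14, 3.14, 3.14].

## Interface

Orientations are given as a unit quaternion [x, y, z, w].
In Python, from plant import ctrl, camera gives the robot as it stands.
- The arm moves only by the shell command python3 -m handwheel 'ROWS' [FORCE]. ROWS is JSON, a list of rows, each a list of 5 numbers: the shift along the tool's x, y, z in m, then the turn about the tool's z in rad, then the finger opening in m, from 0 to 0.0912. In form: [[tx, ty, tz, yaw, gripper], ...]. A call has exactly 8 rows; each row shifts and turns the commanded pose from where the row before left it, along the tool's axes as they then stand; what a row does not reach is not made up. A row lasts 1/12 s, in which the tool goes at most 41.7 mm and 7.16 degrees, less where a joint would pass 70% of its speed; a pose out of reach is approached as far as the arm can. A call is refused whole if a number of a shift passes 0.0417 or a number of a turn 0.125, either way. A call with a gripper value outside its range is refused whole. The fingers move at their own pace and stop on an object; FORCE is the grip in N (left out, the last holds). Time passes only in rows, so rows that do not move let the fingers close, or fill a call up. It gives the time, the measured TCP pose, the force, the opening and the grip force at its end, in the units of the state.
- ctrl.observe(): the state, without advancing time (a new reading comes with each control period).
- camera(name): name is "side" or "top" or "wrist"; returns a dict with "pixels" (420x560x3 uint8, red, green, blue), "depth" (420x560 float32, mm along the optical axis (not along the pixel's ray), 0 where there is no reading), "vfov" (degrees; the focal length in pixels is half the picture's height over the tangent of half this angle, whatever the lens; pixels are square), "cx", "cy" (the principal point, pixels), "cam_to_world" (4x4, takes a point from camera to world coordinates). Camera axes: x right, y down, z forward; pixel columns grow to the right and rows downward; lengths in mm; the calibration is good to about 2 mm. The wrist camera is an equidistant fisheye: a pixel r from the principal point sees the ray r / f radians off the axis. A picture is of the moment at which its call begins.
- ctrl.job_done(): hands the job in; it is judged then, once.
The state is a dict: "t": time; "qpos": joint angles; "joint_velocities": joint speeds; "tau": joint torques, N m; "ee_pos": TCP position; "eef_rot": TCP orientation; "contact_force": force on the tool from outside, world axes, zero at the start; "wrist_torque": the same for the moment, N m; "grip_width": finger opening in mm; "grasp_force": force on a finger pad.
Only numpy, scipy, OpenCV 4.12 (cv2) and the standard library are available. Lean on these libraries where they do the work, as an engineer would, in place of code of your own. Each camera call takes 0.05 s, during which the arm holds its last target. There are 200 camera calls.

## Working session

There is one attempt and no reset: what is moved stays moved. The work goes in short steps, Python scripts to look and compute and a shell command to move; the robot and the scene stay as the last step left them, time stands still between calls to the robot, and variables do not carry over. Pictures are saved under pics/ and viewed, at most 10 in all, crops included, and the job is handed in when it is done.

```bash
ls; mkdir -p pics; cat > h.py <<'E'
import numpy as np, cv2
from plant import ctrl, camera
def shot(n):
    c=camera(n); c['f']=210/np.tan(np.radians(c['vfov'])/2); c['T']=np.array(c['cam_to_world']); return c
def cloud(c):
    v,u=np.mgrid[0:420,0:560]; d=c['depth']
    P=np.stack([(u-c['cx'])/c['f']*d,(v-c['cy'])/c['f']*d,d],-1)
    return P@c['T'][:3,:3].T+c['T'][:3,3]
def ray(c,u,v,z,fish=False):
    a=np.array([u-c['cx'],v-c['cy']])/c['f']
    if fish:
        r=np.hypot(*a); d=np.array([*(a/r*np.sin(r)),np.cos(r)]) if r>0 else np.array([0,0,1.])
    else: d=np.array([*a,1])
    d=c['T'][:3,:3]@d; o=c['T'][:3,3]; return o+d*(z-o[2])/d[2]
E
python3 - <<'E'
from h import *
import pickle
print(ctrl.observe())
for n in('top','side'):
    c=shot(n); cv2.imwrite(f'pics/{n}0.png',c['pixels'][:,:,::-1]); pickle.dump(c,open(n+'.pkl','wb')); print(n,c['T'].round(3).tolist(),c['f'])
E
```

```text
pics
{'t': 0.0, 'qpos': array([ 1.12372416e+00,  3.79436582e-01,  1.73479352e+00,  2.57117433e-05,
        1.02850823e+00, -3.32928043e-02]), 'joint_velocities': array([ 0.00094785, -0.00048635, -0.0003249 ,  0.00039032,  0.00060862,
        0.00060008]), 'tau': array([-6.03244698e-03, -7.63705301e+01, -4.34350204e+01,  6.48005074e-02,
        4.24918765e-02, -3.44716648e-05]), 'ee_pos': array([281.27242722, 640.56513454, 221.26235087]), 'eef_rot': array([ 2.05423372e-01,  9.78673035e-01, -5.53777354e-04, -1.46958635e-04]), 'contact_force': array([ 0.362487  ,  0.00300624, -0.22941511]), 'wrist_torque': array([ 0.00095256, -0.04086687,  0.02672711]), 'grasp_force': 0.0, 'grip_width': 91.24927975538841}
top [[-0.005, -0.995, 0.104, 355.62], [-1.0, 0.007, 0.016, -63.504], [-0.017, -0.104, -0.994, 1429.181], [0.0, 0.0, 0.0, 1.0]] 516.0820087788808
side [[0.89, -0.273, 0.366, 86.923], [-0.456, -0.557, 0.694, -824.43], [0.014, -0.785, -0.62, 793.033], [0.0, 0.0, 0.0, 1.0]] 381.1078071821702
```

View pics/top0.png

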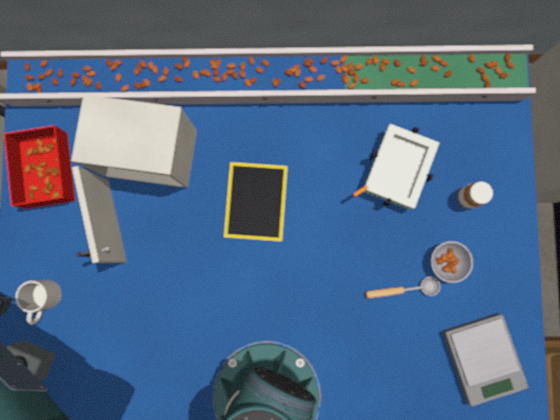

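View pics/side0.png

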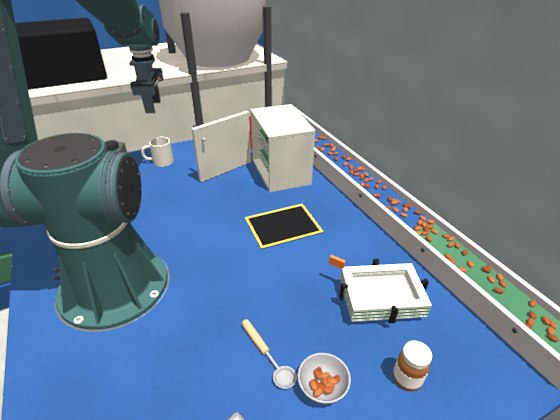

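The top view shows the cabinet at about (135,140) with its door open. The door runs from its hinge near (78,170) to its free edge near (92,262), with the handle on its left side. The stack is at (402,167) with the orange tab at (361,191), and the pad is at (256,202). The side view agrees; the tab is at (337,261) there. Next I'll measure these.

```bash
cat > m.py <<'E'
from h import *
import pickle
c=pickle.load(open('top.pkl','rb')); s=pickle.load(open('side.pkl','rb'))
P=cloud(c); Z=P[...,2]
def rect(m,name):
    p=P[m]; r=cv2.minAreaRect(p[:,:2].astype(np.float32)); print(name,m.sum(),'z',p[:,2].mean().round(1),'c',np.round(r[0],1),'size',np.round(r[1],1),'ang',round(r[2],1)); print('   ',cv2.boxPoints(r).round(0).tolist())
v,u=np.mgrid[0:420,0:560]
box=lambda a,b,cc,d:(u>=a)&(u<=b)&(v>=cc)&(v<=d)
m=box(65,205,90,270)&(Z>209)&(Z<226)
n,l,st,ce=cv2.connectedComponentsWithStats(m.astype(np.uint8))
for i in range(1,n):
    if st[i,4]>20: rect(l==i,f'z220 {i}')
hsv=cv2.cvtColor(c['pixels'],cv2.COLOR_RGB2HSV)
m=box(215,300,150,250)&((hsv[...,2]<60)|((hsv[...,0]>20)&(hsv[...,0]<35)&(hsv[...,1]>120))); rect(m,'pad')
m=box(350,445,115,215)&(Z>55)&(Z<72)&(hsv[...,1]<60)&(hsv[...,2]>90); rect(m,'tray rim')
m=box(345,380,175,205)&(hsv[...,0]<18)&(hsv[...,1]>150); 
print('tab',P[m].mean(0),P[m].min(0),P[m].max(0),m.sum())
for n,b in(('mug',(15,65,275,325)),('redbox',(0,75,120,212)),('jar',(455,495,180,212)),('bowl',(428,476,238,286)),('scoop',(365,442,275,302))):
    mm=box(*b)&(Z>12); p=P[mm]; print(n,np.percentile(p,[1,99],axis=0).round(0).tolist())
# handle
mm=box(70,112,235,270)&(Z>80); 
for vv in range(244,262,2): print(vv,[(int(a),int(b),int(z)) for a,b,z in P[vv,76:112:4]])
S=cloud(s); h=cv2.cvtColor(s['pixels'],cv2.COLOR_RGB2HSV)
m=(h[...,0]<18)&(h[...,1]>150)&(u>325)&(u<350)&(v>250)&(v<272); print('tab side',S[m].mean(0),S[m].min(0),S[m].max(0))
E
python3 m.py
```

```text
z220 1 6740 z 219.4 c [665.4 326.7] size [242.4 167. ] ang 82.0
    [[566.0, 218.0], [731.0, 195.0], [765.0, 435.0], [600.0, 458.0]]
z220 2 696 z 215.9 c [473.5 420.7] size [236.2  18.3] ang 14.2
    [[357.0, 401.0], [361.0, 383.0], [590.0, 441.0], [586.0, 459.0]]
pad 3870 z 10.3 c [495.6  19.2] size [181.8 269.6] ang 86.6
    [[356.0, -64.0], [625.0, -80.0], [636.0, 102.0], [366.0, 118.0]]
tray rim 1738 z 65.0 c [ 611.7 -365.7] size [146.3 191.7] ang 67.9
    [[495.0, -397.0], [673.0, -470.0], [728.0, -334.0], [550.0, -262.0]]
tab [ 540.88254458 -251.63515627   84.54953677] [ 5.29890799e+02 -2.67832253e+02 -4.50485920e-02] [ 552.83025262 -235.34336955   95.0958002 ] 45
mug [[203.0, -64.0, 13.0], [356.0, 643.0, 1429.0]]
redbox [[510.0, 446.0, 12.0], [723.0, 700.0, 222.0]]
jar [[501.0, -586.0, 14.0], [560.0, -528.0, 106.0]]
bowl [[304.0, -546.0, 12.0], [407.0, -441.0, 52.0]]
scoop [[261.0, -471.0, 12.0], [356.0, -64.0, 1429.0]]
244 [(409, 528, 0), (409, 515, 2), (408, 503, 4), (400, 408, 220), (401, 401, 214), (401, 395, 203), (402, 396, 174), (403, 394, 153), (404, 396, 118)]
246 [(4
[... 670 characters left out ...]
8, 436, 145), (377, 399, 217), (377, 391, 212), (377, 390, 190), (378, 389, 164), (378, 390, 134)]
256 [(373, 442, 205), (373, 436, 194), (373, 436, 170), (373, 436, 144), (372, 399, 216), (372, 390, 215), (372, 388, 196), (373, 387, 169), (373, 387, 143)]
258 [(370, 528, -3), (370, 514, 3), (370, 503, 2), (370, 494, -3), (367, 398, 219), (367, 389, 217), (368, 387, 197), (368, 385, 176), (368, 387, 142)]
260 [(364, 526, 0), (364, 515, 0), (364, 503, 2), (364, 494, -4), (363, 400, 212), (363, 389, 218), (363, 385, 203), (363, 384, 178), (363, 388, 139)]
tab side [ 540.85335616 -256.55363913   77.9088014 ] [ 530.60709367 -274.67790059   62.23028889] [ 551.66911906 -237.79958469   92.44939373]
```

```bash
python3 -m handwheel '[[-0.0245,-0.011,0,0,0],[-0.0245,-0.011,0,0,0],[-0.0245,-0.011,0,0,0],[-0.0245,-0.011,0,0,0],[-0.0245,-0.011,0,0,0],[-0.0245,-0.011,0,0,0],[-0.0245,-0.011,0,0,0],[-0.0245,-0.011,0,0,0]]' 20
python3 -m handwheel '[[0,0,0,0.114,0],[0,0,0,0.114,0],[0,0,0,0.114,0],[0,0,0,0.114,0],[0,0,0,0.114,0],[0,0,0,0.114,0],[0,0,0,0.114,0],[0,0,0,0.114,0]]'
cat >> h.py <<'E'
from scipy.spatial.transform import Rotation as R
def pose():
    o=ctrl.observe(); M=R.from_quat(o['eef_rot']).as_matrix()
    print('t',round(o['t'],2),'p',o['ee_pos'].round(1),'xang',np.degrees(np.arctan2(M[1,0],M[0,0])).round(1),'z',M[:,2].round(3),'F',o['contact_force'].round(1),'T',o['wrist_torque'].round(2),'w',round(o['grip_width'],1),'g',round(o['grasp_force'],1),'q6',o['qpos'][5].round(2))
    return o['ee_pos'],M
def to(p):
    e,M=pose(); print('tool shift',(M.T@(np.array(p)-e)).round(1))
E
python3 -c "
from h import *
to([425,481,165])
c=shot('side'); cv2.imwrite('pics/side1.png',c['pixels'][60:240,60:340,::-1].repeat(2,0).repeat(2,1))"
```

```text
t: 0.77
ee_pos: [426.1, 480.3, 221.7]
eef_rot: [0.205, 0.979, -0.0, -0.0]
contact_force: [0.2, 1.3, -0.1]
grip_width: 40.3
grasp_force: 0.0
t: 1.43
ee_pos: [425.4, 481.4, 221.6]
eef_rot: [0.618, 0.786, -0.0, -0.0]
contact_force: [0.2, -1.1, 0.7]
grip_width: 0.6
grasp_force: 0.0
t 1.43 p [425.4 481.4 221.6] xang 103.7 z [-0. -0. -1.] F [ 0.2 -1.1  0.7] T [-0.05  0.03 -0.01] w 0.6 g 0.0 q6 0.57
tool shift [-0.3 -0.5 56.6]
```

View pics/side1.png

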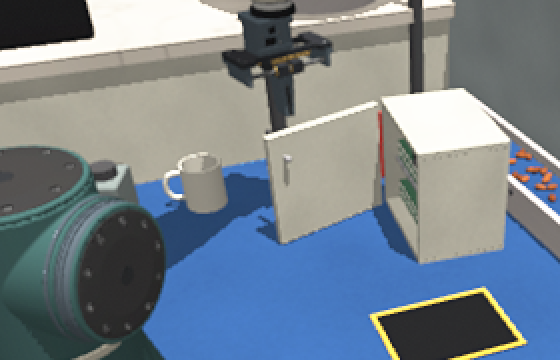

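The gripper stands outside the open door at about (285,110) with its fingers closed, and nothing is in the way. I'll lower it, touch the door and swing it.

```bash
python3 -m handwheel '[[0,0,0.014,0,0],[0,0,0.014,0,0],[0,0,0.014,0,0],[0,0,0.014,0,0],[-0.01,0,0,0,0],[-0.01,0,0,0,0],[-0.01,0,0,0,0],[-0.01,0,0,0,0]]'
python3 -m handwheel '[[-0.01,-0.001,0,-0.06,0],[-0.012,-0.001,0,-0.08,0],[-0.012,-0.001,0,-0.08,0],[-0.012,-0.001,0,-0.08,0],[-0.012,-0.001,0,-0.08,0],[-0.012,-0.001,0,-0.08,0],[-0.012,-0.001,0,-0.08,0],[-0.012,-0.001,0,-0.08,0]]'
python3 -c "
from h import *
pose()
c=shot('top');P=cloud(c);v,u=np.mgrid[0:420,0:560]
m=(u>65)&(u<205)&(v>165)&(v<270)&(P[...,2]>208)&(P[...,2]<224)
n,l,st,ce=cv2.connectedComponentsWithStats(m.astype(np.uint8))
for i in range(1,n):
  if st[i,4]>60: print(cv2.boxPoints(cv2.minAreaRect(P[l==i][:,:2].astype(np.float32))).round(0).tolist())
"
```

```text
t: 2.15
ee_pos: [435.8, 441.7, 166.5]
eef_rot: [0.615, 0.788, 0.0, 0.0]
contact_force: [0.1, -0.3, 0.6]
grip_width: 0.3
grasp_force: 0.0
t: 2.82
ee_pos: [474.4, 357.0, 166.8]
eef_rot: [0.344, 0.939, 0.0, 0.0]
contact_force: [0.5, -0.0, 0.2]
grip_width: 0.4
grasp_force: 0.2
t 2.82 p [474.4 357.  166.8] xang 139.8 z [ 0.001  0.001 -1.   ] F [ 0.5 -0.   0.2] T [ 0.02  0.04 -0.03] w 0.4 g 0.2 q6 -0.26
[[567.0, 217.0], [586.0, 216.0], [590.0, 371.0], [571.0, 371.0]]
```

```bash
python3 -m handwheel '[[-0.012,-0.001,0,-0.08,0],[-0.011,-0.001,0,-0.07,0],[-0.011,-0.001,0,-0.07,0],[-0.011,-0.001,0,-0.07,0],[-0.011,-0.001,0,-0.07,0],[-0.011,-0.001,0,-0.07,0],[-0.009,-0.001,0,-0.06,0],[-0.006,-0.001,0,-0.04,0]]'
python3 -m handwheel '[[-0.004,0,0,-0.02,0],[-0.002,0,0,0,0],[-0.001,0,0,0,0],[-0.001,0,0,0,0],[0,0,0,0,0],[0,0,0,0,0],[0,0,0,0,0],[0,0,0,0,0]]'
python3 -c "
from h import *
e,M=pose(); d=e-[585,460,0]; print('off,r',d@M[:,0],-d@M[:,1])
for n in('side',):
  c=shot(n); cv2.imwrite('pics/side2.png',c['pixels'][60:240,60:340,::-1].repeat(2,0).repeat(2,1))"
```

```text
t: 3.53
ee_pos: [543.0, 313.5, 166.7]
eef_rot: [0.087, 0.996, 0.0, 0.0]
contact_force: [-9.0, 8.0, 5.6]
grip_width: 0.2
grasp_force: 5.3
t: 4.2
ee_pos: [548.5, 312.5, 166.6]
eef_rot: [0.079, 0.997, -0.0, -0.002]
contact_force: [-19.0, -1.1, 14.0]
grip_width: 0.4
grasp_force: 9.3
t 4.2 p [548.5 312.5 166.6] xang 171.0 z [-0.003 -0.001 -1.   ] F [-19.   -1.1  14. ] T [-0.09  2.46  0.08] w 0.4 g 9.3 q6 -0.93
off,r 13.397618042608952 151.58626421402658
```

View pics/side2.png

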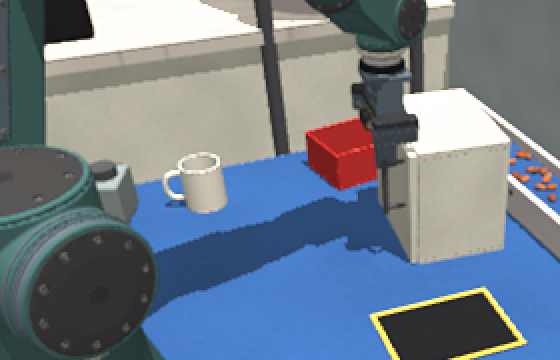

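The door looks shut. I'll press slightly more to confirm the stop, back off, and measure it.

```bash
python3 -m handwheel '[[-0.001,0,0,0,0],[0,0,0,0,0],[-0.001,0,0,0,0],[0,0,0,0,0],[0,0,0,0,0],[0,0,0,0,0],[0,0,0,0,0],[0,0,0,0,0]]'
python3 -m handwheel '[[0.005,0,0,0,0],[0.01,0,0,0,0],[0.02,0,0,0,0],[0.03,0,0,0,0],[0.02,0,-0.03,0,0],[0,0,-0.03,0,0],[0,0,-0.03,0,0],[0,0,0,0,0]]'
python3 -c "
from h import *
pose()
c=shot('top'); cv2.imwrite('pics/top2.png',c['pixels'][70:280,0:280,::-1].repeat(2,0).repeat(2,1));P=cloud(c);v,u=np.mgrid[0:420,0:560]
m=(u>65)&(u<205)&(v>90)&(v<270)&(P[...,2]>208)&(P[...,2]<224)
n,l,st,ce=cv2.connectedComponentsWithStats(m.astype(np.uint8))
for i in range(1,n):
  if st[i,4]>60: print(cv2.boxPoints(cv2.minAreaRect(P[l==i][:,:2].astype(np.float32))).round(0).tolist())
"
```

```text
t: 4.92
ee_pos: [548.5, 312.4, 166.5]
eef_rot: [0.079, 0.997, -0.001, -0.003]
contact_force: [-36.7, 1.2, 24.8]
grip_width: 0.2
grasp_force: 18.2
t: 5.58
ee_pos: [469.9, 327.1, 262.0]
eef_rot: [0.078, 0.997, 0.002, 0.003]
contact_force: [0.9, 0.5, 1.7]
grip_width: 0.4
grasp_force: 0.0
t 5.58 p [469.9 327.1 262. ] xang 171.0 z [ 0.007  0.004 -1.   ] F [0.9 0.5 1.7] T [ 0.03 -0.04 -0.  ] w 0.4 g 0.0 q6 -0.85
[[551.0, 221.0], [731.0, 194.0], [766.0, 435.0], [586.0, 462.0]]
```

View pics/top2.png

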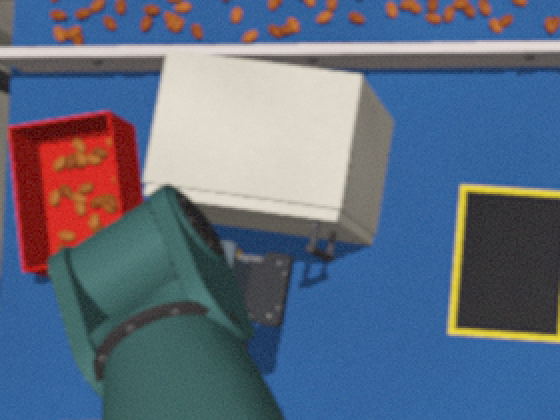

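The door is shut: its front edge is flush along (145,185)–(370,240) and the cabinet with door now measures 182 mm deep. The push also met a hard stop. Next is the tab, at about (540,-248).

```bash
python3 -m handwheel '[[-0.01,-0.035,0.004,0,0.06],[-0.01,-0.035,0.004,0,0.06],[-0.01,-0.035,0.004,0,0.06],[-0.01,-0.035,0.004,0,0.06],[-0.01,-0.035,0.004,0,0.06],[-0.01,-0.035,0.004,0,0.06],[-0.01,-0.035,0.004,0,0.06],[-0.01,-0.035,0.004,0,0.06]]' 10
python3 -m handwheel '[[-0.01,-0.035,0.004,0,0.06],[-0.01,-0.035,0.004,0,0.06],[-0.01,-0.035,0.004,0,0.06],[-0.01,-0.035,0.004,0,0.06],[-0.01,-0.035,0.004,0,0.06],[-0.01,-0.035,0.004,0,0.06],[-0.01,-0.035,0.004,0,0.06],[-0.01,-0.035,0.004,0,0.06]]'
python3 -m handwheel '[[0,0,0,0.108,0.06],[0,0,0,0.108,0.06],[0,0,0,0.108,0.06],[0,0,0,0.108,0.06],[0,0,0,0.108,0.06],[0,0,0,0.108,0.06],[0,0,0,0.108,0.06],[0,0,0,0.108,0.06]]'
python3 - <<'E'
from h import *
import pickle
pose()
c=shot('wrist'); pickle.dump(c,open('w.pkl','wb')); print(c['T'].round(2).tolist(),c['f'])
cv2.imwrite('pics/w1.png',c['pixels'][:,:,::-1])
h=cv2.cvtColor(c['pixels'],cv2.COLOR_RGB2HSV)
m=((h[...,0]<18)&(h[...,1]>150)).astype(np.uint8)
n,l,st,ce=cv2.connectedComponentsWithStats(m)
for i in range(1,n):
    if st[i,4]>60: print(st[i],ce[i],ray(c,*ce[i],89,True).round(1),ray(c,*ce[i],75,True).round(1))
E
```

```text
t: 6.3
ee_pos: [503.1, 34.8, 222.9]
eef_rot: [0.078, 0.997, -0.0, -0.0]
contact_force: [1.1, 0.9, -0.5]
grip_width: 51.0
grasp_force: 0.0
t: 6.97
ee_pos: [538.6, -254.1, 190.7]
eef_rot: [0.079, 0.997, 0.0, -0.0]
contact_force: [1.0, 0.6, -1.1]
grip_width: 59.9
grasp_force: 0.0
t: 7.63
ee_pos: [538.7, -252.1, 190.8]
eef_rot: [0.491, 0.871, -0.0, -0.0]
contact_force: [-0.7, -0.5, -0.1]
grip_width: 59.9
grasp_force: 0.0
t 7.63 p [ 538.7 -252.1  190.8] xang 121.2 z [-0.001  0.    -1.   ] F [-0.7 -0.5 -0.1] T [-0.06  0.01  0.04] w 59.9 g 0.0 q6 -1.02
[[0.86, 0.5, 0.14, 500.25], [0.52, -0.82, -0.23, -186.61], [-0.0, 0.27, -0.96, 353.2], [0.0, 0.0, 0.0, 1.0]] 325.19226210127806
[544 254  16  11  94] [552.74468085 258.5106383 ] [ 851.1 -135.5   89. ] [ 869.7 -132.8   75. ]
[  0 377  26  43 406] [  8.55665025 404.81280788] [ 297.6 -851.9   89. ] [ 286.9 -887.2   75. ]
```

View pics/w1.png

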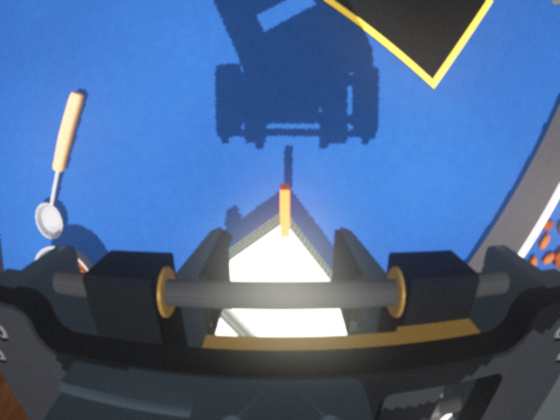

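In the wrist view the tab's top edge runs from about (285,190) at its outer end to (286,235) at the tray corner. It lies in the middle between the fingers. I'll cast those pixels to z = 89.

```bash
python3 - <<'E'
from h import *
import pickle
c=pickle.load(open('w.pkl','rb'))
h=cv2.cvtColor(c['pixels'],cv2.COLOR_RGB2HSV)
m=(h[...,0]<25)&(h[...,1]>100)&(h[...,2]>100); m[:175]=0;m[245:]=0;m[:,:270]=0;m[:,300:]=0
for v in range(180,244,4):
    u=np.nonzero(m[v])[0]
    if len(u): print(v,u.min(),u.max(),h[v,u].mean(0).round(0))
a=ray(c,285.2,190,89,True);b=ray(c,286,236,89,True); print(a.round(1),b.round(1),np.hypot(*(a-b)[:2]),np.degrees(np.arctan2(*(a-b)[1::-1])),(a+b)/2)
to([*((a+b)/2)[:2],64])
E
```

```text
188 281 288 [  5. 132. 189.]
192 280 289 [ 21. 120. 254.]
196 280 289 [ 21. 118. 254.]
200 280 289 [ 21. 117. 254.]
204 280 289 [ 22. 115. 254.]
208 280 289 [ 22. 113. 254.]
212 280 289 [ 22. 110. 254.]
216 280 289 [ 22. 108. 254.]
220 281 289 [ 23. 106. 255.]
224 282 288 [ 24. 102. 255.]
228 285 285 [ 24. 101. 255.]
[ 534.  -235.5   89. ] [ 555.8 -270.    89. ] 40.83672030739292 122.38325728658772 [ 544.90721716 -252.78090917   89.        ]
t 7.68 p [ 538.7 -252.1  190.8] xang 120.7 z [-0.001  0.    -1.   ] F [-0.2 -0.1 -0.8] T [-0.12  0.04  0.03] w 59.7 g 0.0 q6 -1.01
tool shift [ -3.9   5.1 126.8]
```

```bash
python3 -m handwheel '[[0,0.003,0.012,0,0.06],[0,0,0.012,0,0.06],[0,0,0.012,0,0.06],[0,0,0.012,0,0.06],[0,0,0.012,0,0.06],[0,0,0.012,0,0.06],[0,0,0.012,0,0.06],[0,0,0,0,0.06]]' 8
python3 - <<'E'
from h import *
import pickle
e,M=pose()
c=shot('wrist'); pickle.dump(c,open('w.pkl','wb'))
cv2.imwrite('pics/w2.png',c['pixels'][140:320,150:420,::-1].repeat(2,0).repeat(2,1))
h=cv2.cvtColor(c['pixels'],cv2.COLOR_RGB2HSV)
m=(h[...,0]<26)&(h[...,1]>90)&(h[...,2]>100)
for v in range(160,320,6):
    u=np.nonzero(m[v,230:340])[0]+230
    if len(u):
        p=ray(c,u.mean(),v,89,True); print(v,u.min(),u.max(),h[v,u].mean(0).round(0),p.round(1),(M.T@(p-e)).round(1))
E
```

```text
t: 8.35
ee_pos: [540.8, -250.2, 105.1]
eef_rot: [0.488, 0.873, -0.0, -0.002]
contact_force: [-1.5, 0.0, -0.3]
grip_width: 60.0
grasp_force: 0.0
t 8.35 p [ 540.8 -250.2  105.1] xang 121.6 z [-0.003  0.002 -1.   ] F [-1.5  0.  -0.3] T [-0.01  0.02  0.02] w 60.0 g 0.0 q6 -1.02
214 277 286 [  1. 113. 222.] [ 530.4 -230.9   89. ] [21.7  1.3 16.2]
220 277 286 [  1. 115. 225.] [ 532.3 -234.    89. ] [18.1  1.3 16.1]
226 276 287 [ 11. 118. 254.] [ 534.3 -237.1   89. ] [14.5  1.3 16.1]
238 276 287 [ 20. 103. 255.] [ 538.1 -243.5   89. ] [ 7.   1.2 16.1]
244 276 287 [ 12. 119. 254.] [ 540.2 -246.7   89. ] [ 3.2  1.3 16.1]
250 276 287 [ 19. 108. 255.] [ 542.2 -250.    89. ] [-0.7  1.3 16.1]
```

View pics/w2.png

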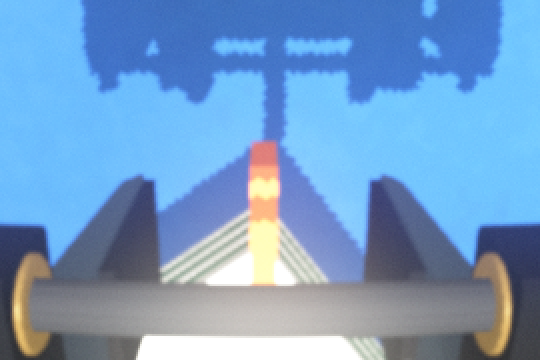

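The tab's outer end is at crop (264,145) and lies about 1 mm off the finger midline. The tab centre is about 6.5 mm inward of the TCP. I'll shift to suit, descend and pinch gently.

```bash
python3 -m handwheel '[[-0.003,0.001,0.006,0,0.06],[0,0,0.007,0,0.06],[0,0,0.007,0,0.06],[0,0,0.007,0,0.06],[0,0,0.007,0,0.06],[0,0,0.006,0,0.06],[0,0,0,0,0.03],[0,0,0,0,0.03]]' 10
python3 -m handwheel '[[0,0,0,0,0.02],[0,0,0,0,0.016],[0,0,0,0,0.014],[0,0,0,0,0.012],[0,0,0,0,0.01],[0,0,0,0,0.008],[0,0,0,0,0.004],[0,0,0,0,0]]' 10
python3 - <<'E'
from h import *
e,M=pose()
c=shot('wrist'); cv2.imwrite('pics/w3.png',c['pixels'][140:320,150:420,::-1].repeat(2,0).repeat(2,1))
E
```

```text
t: 9.07
ee_pos: [544.2, -252.7, 67.5]
eef_rot: [0.488, 0.873, -0.0, -0.0]
contact_force: [0.1, 0.0, -0.0]
grip_width: 49.7
grasp_force: 0.0
t: 9.73
ee_pos: [544.5, -252.9, 68.1]
eef_rot: [0.488, 0.873, 0.0, 0.0]
contact_force: [-1.1, 0.7, 2.3]
grip_width: 8.1
grasp_force: 10.0
t 9.73 p [ 544.5 -252.9   68.1] xang 121.6 z [ 0. -0. -1.] F [-1.1  0.7  2.3] T [-0.13  0.25 -0.21] w 8.1 g 10.0 q6 -1.02
```

View pics/w3.png

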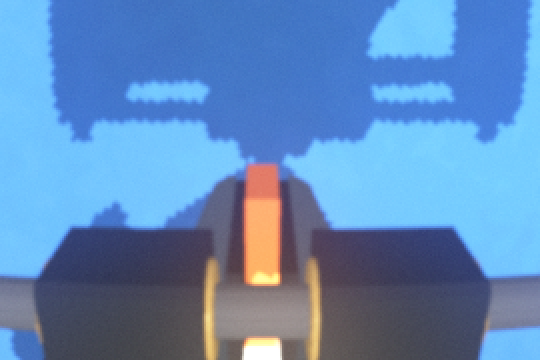

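Pinched at 8.1 mm: the tab, at crop (262,220), sits squarely between the pads. Now I'll peel gently along the arc.

```bash
python3 -m handwheel '[[-0.0002,0,-0.0022,0,0],[-0.0002,0,-0.0022,0,0],[-0.0002,0,-0.0022,0,0],[-0.0002,0,-0.0022,0,0],[-0.0002,0,-0.0022,0,0],[-0.0002,0,-0.0022,0,0],[-0.0002,0,-0.0022,0,0],[-0.0002,0,-0.0022,0,0]]' 10
cat > tray.py <<'E'
from h import *
pose()
c=shot('top');P=cloud(c);h=cv2.cvtColor(c['pixels'],cv2.COLOR_RGB2HSV);v,u=np.mgrid[0:420,0:560]
m=(u>345)&(u<450)&(v>110)&(v<220)&(h[...,1]<60)&(h[...,2]>90)&(P[...,2]>40)&(P[...,2]<140)
cen=np.array([611.7,-365.7]);ex=np.array([.926,-.38]);ey=np.array([.38,.926])
X=(P[m][:,:2]-cen)@ex;Y=(P[m][:,:2]-cen)@ey;z=P[m][:,2]
for a,b in((-80,61),(-92,40),(-92,-20),(-60,66),(0,67),(0,-67),(92,0),(92,-60),(80,-67),(92,60)):
    k=np.hypot(X-a,Y-b)<9; 
    if k.sum(): print((a,b),k.sum(),np.percentile(z[k],90).round(1))
E
python3 tray.py
```

```text
t: 10.45
ee_pos: [545.2, -254.2, 85.8]
eef_rot: [0.488, 0.873, -0.0, -0.0]
contact_force: [-0.1, -0.4, -2.1]
grip_width: 8.2
grasp_force: 10.0
t 10.45 p [ 545.2 -254.2   85.8] xang 121.6 z [-0. -0. -1.] F [-0.1 -0.4 -2.1] T [-0.08  0.4  -0.13] w 8.2 g 10.0 q6 -1.03
(0, -67) 32 74.6
(92, 0) 29 71.2
(92, -60) 27 68.5
(80, -67) 19 68.7
(92, 60) 26 72.2
```

The far corner stays down and the rest is tilting, with under 3 N on the wrist. I'll keep going.

```bash
python3 -m handwheel '[[-0.0003,0,-0.0023,0,0],[-0.0003,0,-0.0023,0,0],[-0.0003,0,-0.0023,0,0],[-0.0003,0,-0.0023,0,0],[-0.0004,0,-0.0023,0,0],[-0.0004,0,-0.0023,0,0],[-0.0004,0,-0.0023,0,0],[-0.0004,0,-0.0023,0,0]]' 10
python3 tray.py; python3 - <<'E'
from h import *
c=shot('side'); cv2.imwrite('pics/side3.png',cv2.resize(c['pixels'][200:360,290:470,::-1],None,fx=3,fy=3))
E
```

```text
t: 11.17
ee_pos: [546.7, -256.6, 104.2]
eef_rot: [0.488, 0.873, -0.0, -0.0]
contact_force: [-0.7, -0.3, -1.0]
grip_width: 7.8
grasp_force: 10.5
t 11.17 p [ 546.7 -256.6  104.2] xang 121.6 z [-0.  0. -1.] F [-0.7 -0.3 -1. ] T [ 0.19  0.2  -0.01] w 7.8 g 10.5 q6 -1.03
(0, -67) 32 80.1
(92, 0) 31 75.3
(92, -60) 27 69.8
(80, -67) 21 70.3
(92, 60) 30 80.8
```

View pics/side3.png

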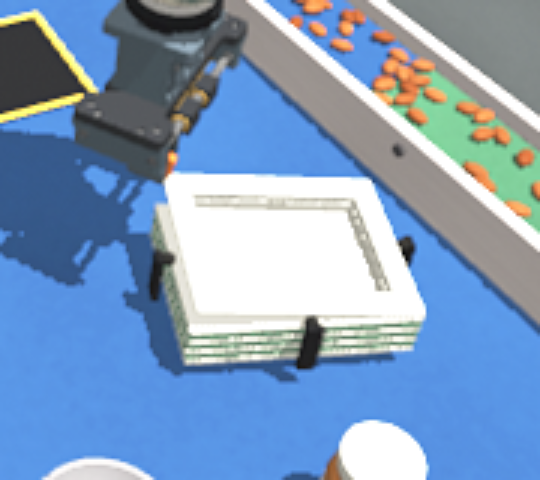

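The side view shows the tray tilted up at the gripped corner, around (170,175). The far corner, around (410,320), still rests on the stack, and the stack has not moved. I'll ease the tilt slightly, clamp firmly, then lift free slowly.

```bash
python3 -m handwheel '[[0.0003,0,0.002,0,0],[0.0003,0,0.002,0,0],[0.0003,0,0.002,0,0],[0.0003,0,0.002,0,0],[0,0,0,0,0],[0,0,0,0,0],[0,0,0,0,0],[0,0,0,0,0]]' 10
python3 -m handwheel '[[0,0,0,0,0],[0,0,0,0,0],[0,0,0,0,0],[0,0,0,0,0],[0,0,-0.001,0,0],[0,0,-0.001,0,0],[0,0,-0.002,0,0],[0,0,-0.002,0,0]]' 60
python3 -m handwheel '[[0,0,-0.002,0,0],[0,0,-0.003,0,0],[0,0,-0.003,0,0],[0,0,-0.003,0,0],[0,0,-0.003,0,0],[0,0,-0.003,0,0],[0,0,-0.003,0,0],[0,0,-0.003,0,0]]' 60
python3 tray.py
```

```text
t: 11.93
ee_pos: [545.9, -255.4, 95.8]
eef_rot: [0.488, 0.873, 0.0, -0.0]
contact_force: [-0.8, 2.4, -1.0]
grip_width: 8.1
grasp_force: 10.1
t: 12.6
ee_pos: [546.1, -255.6, 102.2]
eef_rot: [0.488, 0.873, -0.0, 0.0]
contact_force: [-0.3, -0.3, -1.6]
grip_width: 7.9
grasp_force: 60.0
t: 13.27
ee_pos: [546.1, -255.6, 125.3]
eef_rot: [0.488, 0.873, 0.0, 0.0]
contact_force: [1.0, 0.8, -1.3]
grip_width: 7.6
grasp_force: 60.0
t 13.27 p [ 546.1 -255.6  125.3] xang 121.6 z [ 0. -0. -1.] F [ 1.   0.8 -1.3] T [ 0.04  0.06 -0.  ] w 7.6 g 60.0 q6 -1.03
(0, -67) 27 106.4
(92, 0) 28 103.1
(92, -60) 30 100.2
(80, -67) 21 100.2
(92, 60) 30 106.1
```

```bash
python3 -m handwheel '[[0,0,-0.01,0,0],[0,0,-0.02,0,0],[0,0,-0.02,0,0],[0,0,-0.02,0,0],[0,0,-0.02,0,0],[0,0,-0.02,0,0],[0,0,-0.02,0,0],[0,0,-0.01,0,0]]' 60
python3 - <<'E'
from h import *
import pickle
c=pickle.load(open('top.pkl','rb'));h=cv2.cvtColor(c['pixels'],cv2.COLOR_RGB2HSV)
m=(h[...,0]>20)&(h[...,0]<35)&(h[...,1]>120); m[:150]=0;m[250:]=0;m[:,:215]=0;m[:,300:]=0
q=np.array([ray(c,u,v,3)[:2] for v,u in np.argwhere(m)]).astype(np.float32)
r=cv2.minAreaRect(q); print(r)
e,M=pose(); ctr=np.array([611.7,-365.7])+e[:2]-[544.4,-253]
c=shot('top');P=cloud(c);Z=P[...,2]; v,u=np.mgrid[0:420,0:560]
k=(Z>185)&(Z<260)&(u>330)&(u<470)&(v>80)&(v<220)&(cv2.cvtColor(c['pixels'],cv2.COLOR_RGB2HSV)[...,1]<60)
A=np.c_[P[k][:,:2],np.ones(k.sum())]; 
rr=cv2.minAreaRect(P[k][:,:2].astype(np.float32)); print('tray',rr,ctr,P[k][:,2].min(),P[k][:,2].max())
d=np.array([*r[0]])-ctr; print('delta world',d)
s=lambda p:(M.T@np.array([*p,0])).round(1); print('tool',s(d))
k=(Z>45)&(Z<85)&(u>345)&(u<450)&(v>110)&(v<220); print('stack',cv2.minAreaRect(P[k][:,:2].astype(np.float32)))
E
```

```text
t: 13.98
ee_pos: [546.8, -255.9, 268.0]
eef_rot: [0.488, 0.873, 0.0, 0.001]
contact_force: [0.2, 0.5, -0.8]
grip_width: 7.9
grasp_force: 60.0
((526.0543823242188, 28.29913330078125), (158.45494079589844, 208.5662384033203), 85.541748046875)
t 13.98 p [ 546.8 -255.9  268. ] xang 121.6 z [ 0.003 -0.001 -1.   ] F [ 0.2  0.5 -0.8] T [0.02 0.02 0.06] w 7.9 g 60.0 q6 -1.03
tray ((614.6364135742188, -366.6271057128906), (140.60533142089844, 192.07870483398438), 68.25029754638672) [ 614.07747644 -368.59366569] 217.00486261833908 259.2791492594067
delta world [-88.02309412 396.89279899]
tool [384.2 132.8  -0.8]
stack ((0.0, 0.0), (0.0, 0.0), 0.0)
```

```bash
python3 -m handwheel '[[0.008,0.003,0,0,0],[0.012,0.004,0,0,0],[0.016,0.0055,0,0,0],[0.018,0.006,0,0,0],[0.018,0.006,0,0,0],[0.018,0.006,0,0,0],[0.018,0.006,0,0,0],[0.018,0.006,0,0,0]]' 60
python3 -m handwheel '[[0.018,0.0062,0,0,0],[0.018,0.0062,0,0,0],[0.018,0.0062,0,0,0],[0.018,0.0062,0,0,0],[0.018,0.0062,0,0,0],[0.018,0.0062,0,0,0],[0.018,0.0062,0,0,0],[0.018,0.0062,0,0,0]]' 60
python3 -m handwheel '[[0.018,0.0065,0,0,0],[0.018,0.0065,0,0,0],[0.018,0.0065,0,0,0],[0.018,0.0065,0,0,0],[0.016,0.0055,0,0,0],[0.012,0.004,0,0,0],[0.009,0.003,0,0,0],[0.005,0.002,0,0,0]]' 60
python3 -m handwheel '[[0,0,0,0,0],[0,0,0,0,0],[0,0,0,0,0],[0,0,0,0,0],[0,0,0,0,0],[0,0,0,0,0],[0,0,0,0,0],[0,0,0,0,0]]' 60
python3 - <<'E'
from h import *
pose(); c=shot('top');P=cloud(c);Z=P[...,2];h=cv2.cvtColor(c['pixels'],cv2.COLOR_RGB2HSV);v,u=np.mgrid[0:420,0:560]
k=(Z>185)&(Z<262)&(u>200)&(u<340)&(v>80)&(v<260)&(h[...,1]<60)&(h[...,2]>110)
p=P[k];r=cv2.minAreaRect(p[:,:2].astype(np.float32));print('tray',r)
g=np.linalg.lstsq(np.c_[p[:,:2]-r[0],np.ones(len(p))],p[:,2],rcond=None)[0];print('tilt deg',np.degrees(np.hypot(*g[:2])),'z',g[2],p[:,2].min())
k=(Z>40)&(Z<85)&(u>345)&(u<450)&(v>110)&(v<220)&(h[...,1]<110)&(h[...,2]>90);r=cv2.minAreaRect(P[k][:,:2].astype(np.float32));print('stack',r,np.median(P[k][:,2]))
k=(Z>209)&(Z<226)&(u<205)&(u>65)&(v>90)&(v<215)&(h[...,1]<60)&(h[...,2]>90);print('cab',cv2.minAreaRect(P[k][:,:2].astype(np.float32)))
s=shot('side');cv2.imwrite('pics/fin.png',np.hstack([cv2.resize(c['pixels'],(400,300)),cv2.resize(s['pixels'],(400,300))])[:,:,::-1])
E
```

```text
t: 14.7
ee_pos: [514.9, -123.6, 263.7]
eef_rot: [0.488, 0.873, -0.0, -0.001]
contact_force: [-0.1, -0.4, -1.1]
grip_width: 7.7
grasp_force: 60.0
t: 15.37
ee_pos: [481.4, 24.6, 263.8]
eef_rot: [0.488, 0.873, -0.0, -0.001]
contact_force: [1.0, 0.1, -1.6]
grip_width: 7.7
grasp_force: 60.0
t: 16.03
ee_pos: [456.6, 142.3, 264.1]
eef_rot: [0.488, 0.873, -0.0, -0.001]
contact_force: [-0.4, -0.0, -1.0]
grip_width: 7.8
grasp_force: 60.0
t: 16.7
ee_pos: [458.1, 140.9, 265.0]
eef_rot: [0.488, 0.873, 0.0, -0.0]
contact_force: [0.3, -0.5, -0.8]
grip_width: 8.1
grasp_force: 60.0
t 16.7 p [458.1 140.9 265. ] xang 121.6 z [ 0.  0. -1.] F [ 0.3 -0.5 -0.8] T [ 0.06  0.04 -0.  ] w 8.1 g 60.0 q6 -0.3
tray ((525.3809814453125, 30.484939575195312), (140.69207763671875, 189.789794921875), 67.91329956054688)
tilt deg 5.31208587721337 z 236.20655372938756 212.6506331410551
stack ((614.18994140625, -370.1578369140625), (150.29696655273438, 203.0808868408203), 68.89413452148438) 51.6214663037257
cab ((658.236083984375, 327.85107421875), (243.39041137695312, 182.348388671875), 81.75114440917969)
```

View pics/fin.png

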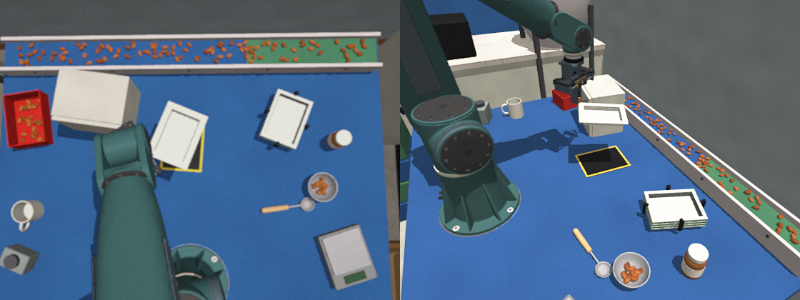

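The final view shows the tray level above the pad, the door shut and the stack in place. The tray is centred over the pad within about 2 mm, tilted 5°, with its underside about 185 mm up. Handing in.

```bash
python3 -c "
from plant import ctrl
print(ctrl.job_done())"
```

```text
the job is handed in; nothing more can be done
None
```

I pushed the door shut onto its hard stop, peeled the top tray off by its tab, and handed in at about 17 s, holding the tray centred over the pad about 18 cm up and tilted about 5°, with the rest of the scene looking undisturbed in the final pictures; no verdict came back.

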